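Press the tin lids home and close the display case

TASK

Two of the three gold tins in the yellow display case have lids that are not fully down, one standing evenly proud and one tipped up at one end: press both firmly home without crushing the tins. Then lower the hinged lid of the case gently over the tins and press it fully shut. Leave the other things on the bench where they are.

Things in the scene. Friction and masses are not known exactly. Their poses are not given: they have to be found in the camera images.
- case: Shallow yellow tray 226 x 130 x 24 mm (x, y, z), fixed to the bench, holding three gold tins side by side along its x at -70, 0 and +70 mm, in any order. Origin at the centre of its underside, z up. The case's lid is hinged along the +y rim of the tray.
- case_lid (a joint): Angle of the yellow hinged case lid, rad: 0 closed flat on the tray, grows as it opens, about 1.9 to 2.1 at the start (leaning back past upright, to the tray's +y side). Stiff hinge: the lid stays where it is left (about 2 to 3 N at its free edge moves it).
- case_lid_hinge (a point): Middle of the case lid's hinge line: on the tray's rim at case x 0, y +65, z 24.5 mm. The line runs along the case's x axis. The lid is a yellow shell 226 mm along the case's x, 130 mm from hinge to free edge, open underneath; its outer face lies 29 mm from its hinge plane, so its top is 53 mm above the bench when closed.
- case_lid_tab (a point): On the tab of the case lid, middle of its outer face (the upper face when closed), 141 mm from the hinge line along the lid and 29 mm off the lid's hinge plane. The tab is black, 50 mm wide, 8 mm thick and sticks 20 mm out at the middle of the free edge, level with the outer face.
- lid_a (a joint): How far the evenly proud tin lid stands above its seat, m: 0 fully home, about 0.007 to 0.011 at the start. Friction holds it; some 6 N of downward push moves it.
- lid_a_top (a point): Centre of the top of the evenly proud lid: a gold lid 62 x 102 mm (long side along the case's y) with a silver-grey panel; its top is 44 mm above the bench when home. While it is up, a red band shows on the tin below it.
- lid_b (a joint): Angle of the tipped tin lid, rad: 0 fully home, about 0.07 to 0.11 at the start. It pivots at the end of the tin nearest the case's hinge (case +y), so that the other end stands 7 to 11 mm high. Some 6 N of push near the raised end closes it.
- lid_b_top (a point): Centre of the top of the tipped lid, same size and look as the others; its top is 44 mm above the bench when home.
- lid_b_end (a point): Point on top of the tipped lid near its raised end, 15 mm in from the end, on the middle line: the place to press.
- lid_c_top (a point): Centre of the top of the third tin's lid, same look, already fully home (44 mm above the bench).
- tin_a: The fixed tin under the evenly proud lid: gold, 59 x 99 mm, 35 mm high without its lid, standing on the tray floor. Origin at the centre of its underside, 6 mm above the bench; long side along y.
- tin_b: The fixed tin under the tipped lid, same as the first.
- loose_tin: Bystander: loose flat gold sardine tin 60 x 104 x 22 mm lying on the bench near the tray's -y side. Origin at the centre of its underside.
- water_bottle: Bystander: clear bottle with blue cap, 68 mm across, 190 mm high. Origin at the centre of its base.
- tape_dispenser: Bystander: black tape dispenser 150 x 60 x 91 mm. Origin at the centre of its underside.
- tin_stack: Bystander: stack of five flat gold tins (one body), 60 x 104 x 110 mm. Origin at the centre of its underside.
- marker: Bystander: blue and white marker pen 136 mm long, 14 mm thick, lying on the bench. Origin at its middle, underneath.
- leaflets: Bystander: pile of white leaflets 100 x 150 x 20 mm. Origin at the centre of its underside.

How it is judged:
On the way, in this order (a step that is already met when the one before it is completed fails the run):
1. both unseated tin lids are fully home while the case lid is still up (value of joint lid_a below 0.002 m and value of joint lid_b below 0.02 rad and value of joint case_lid above 0.8 rad), for 0.2 s.
2. the case lid is fully shut (value of joint case_lid below 0.03 rad), for 0.2 s.
At the end, for the whole second after the job is handed in: The evenly proud tin lid is within 2 mm of its seat, the tipped tin lid within 0.02 rad (2 mm at its end), the case lid is shut within 0.03 rad and at rest (value of joint lid_a below 0.002 m and value of joint lid_b below 0.02 rad and value of joint case_lid below 0.03 rad and velocity of joint case_lid between -0.05 and 0.05 rad/s); the robot touches nothing.
It fails at once if a tin is crushed: the robot presses on a tin or its lid with more than 60 N (contact force between any of the arm, the fingers and tin_a above 60 N or contact force between any of the arm, the fingers and tin_b above 60 N).
It fails at once if the case lid is slammed: it swings shut faster than 3 rad/s (velocity of joint case_lid below -3 rad/s).
It fails at once if a bystander is moved by more than 30 mm (distance of any of loose_tin, water_bottle, tape_dispenser, tin_stack, marker, leaflets from where it was at the start of the episode above 0.03 m).
It also fails if it takes over 61 s, if anything falls off the work surface, if the arm or the gripper's body presses on something with over 40 N, if the wrist force passes 120 N, or if a joint passes its speed limit or range.

ROBOT

A 6-joint arm with a two-finger parallel gripper is mounted at the origin on the work surface. World frame = base frame: x ahead of the robot, y to its left, z up, the work surface at z = 0. Lengths are in m, angles in rad, forces in N, time in s.
With the tool pointing down it reaches from about 0.275 to 0.825 m from the base axis. Payload 4.9 kg.
Tool frame: the origin (TCP) lies where the fingers leave the gripper's body, on its centre line; the fingertips stand 73 mm ahead of it and the grasp point (between the pads) lies 54 mm ahead of it; z points along the fingers, y is the line along which they close (so a half turn about z gives the same grasp; the last joint's range is limited). The gripper opens to 85 mm and grips with 20 to 120 N. Pads are 22 mm wide; open, the fingers measure 114 mm over their backs; the gripper's body (76 mm by 85 mm) begins 54 mm behind the grasp point. The pads swing forward as they close: fully open they stand 13 mm farther back than shut.
Start: joints at [1.16, 0.326, -0.193, 1.052, 0, 1.437], TCP at [0.15, 0.529, 0.304] pointing down, gripper open.
Joint ranges: [-2.65, 2.65], [-0.97, 1.79], [-1.3, 1.35], [-1.93, 2.1], [-1.47, 1.37], [-3.14, 3.14]. Speed limits (rad/s): [2.57, 2.57, 3.14, 3.14, 3.14, 3.14].

INTERFACE

Orientations are given as [roll, pitch, yaw] about the fixed x, y, z axes, in that order (R = Rz(yaw) Ry(pitch) Rx(roll)).
In Python, from cell import env gives the robot as it stands.
- The arm moves only by the tool step_arm, never from a script. Its argument "moves" is a list of rows, each an object of numbers: "dx", "dy", "dz": the shift along the world's x, y, z in cm; "wx", "wy", "wz": the turn, a rotation vector about the world's x, y, z in units of 6 degrees (1.0 is 6 degrees); "gripper": the opening, from 0 (shut) to 1 (fully open). A call has 1 to 10 rows; each row is the pose to reach, as a shift and turn from the pose commanded when the call began; what a row does not reach only later rows make up. A row lasts 1/8 s, in which the tool goes at most 62.5 mm and 10.7 degrees, less where a joint would pass 70% of its speed; a pose out of reach is approached as far as the arm can. A call with a gripper value outside its range is refused whole. The fingers move at their own pace and stop on an object; "force" is the grip in N (left out, the last holds). Time passes only in rows, so rows that repeat a pose let the fingers close. It gives the time, the measured TCP pose, the force, the opening and the grip force at its end, in the units of the state.
- env.observe(): the state, without advancing time (a new reading comes with each control period).
- env.snapshot(name): name is "side" or "top"; returns a dict with "frame" (420x560x3 uint8, red, green, blue), "vfov" (degrees; the focal length in pixels is half the picture's height over the tangent of half this angle, whatever the lens; pixels are square), "cx", "cy" (the principal point, pixels), "k1" (the pictures are not rectified: a ray, as slopes to the right and down, at radius r is drawn at 1 + k1 r^2 times it, then the intrinsics apply), "camera_from_world" (4x4, takes a point from world to camera coordinates). Camera axes: x right, y down, z forward; pixel columns grow to the right and rows downward; lengths in m; the calibration is good to about 2 mm. A picture is of the moment at which its call begins. There is no depth.
- env.job_done(): hands the job in; it is judged then, once.
The state is a dict: "time": time; "joint_positions": joint angles; "qd": joint speeds; "joint_efforts": joint torques, N m; "tool_pos": TCP position; "ee_rot": TCP orientation; "wrist_force": force on the tool from outside, world axes, zero at the start; "moment": the same for the moment, N m; "finger_gap": finger opening in m; "grasp_force": force on a finger pad.
Only numpy, scipy, OpenCV 4.12 (cv2) and the standard library are available. Lean on these libraries where they do the work, as an engineer would, in place of code of your own. Each camera call takes 0.05 s, during which the arm holds its last target. There are 200 camera calls.

## Working session

There is one attempt and no reset: what is moved stays moved. The work goes in short steps, Python scripts to look and compute and a tool call to move; the robot and the scene stay as the last step left them, time stands still between calls to the robot, and variables do not carry over. Pictures are saved under pics/ and viewed, at most 10 in all, crops included, and the job is handed in when it is done.

Besides the shell and the picture viewer there is one more tool, called as a command line: name --argument value ..., lists and objects as JSON in quotes. step_arm: Moves the arm, as the interface text tells. Its arguments: {"type":"object","properties":{"moves":{"type":"array"},"force":{"type":"number"}},"required":["moves"]}

```bash
mkdir -p pics; cat > h.py <<'E'
import numpy as np, cv2
from cell import env
def snap(n,f=None):
    s=env.snapshot(n)
    if f: cv2.imwrite('pics/'+f,s['frame'][:,:,::-1])
    return s
def ray(s,u,v):
    f=210/np.tan(np.radians(s['vfov'])/2)
    d=np.array([(u-s['cx'])/f,(v-s['cy'])/f]); p=d.copy()
    for _ in range(20): p=d/(1+s['k1']*(p@p))
    T=np.array(s['camera_from_world']); R=T[:3,:3]
    return -R.T@T[:3,3], R.T@np.array([p[0],p[1],1])
def onz(s,u,v,z):
    o,d=ray(s,u,v); return o+d*(z-o[2])/d[2]
def proj(s,P):
    T=np.array(s['camera_from_world']); c=T[:3,:3]@np.array(P)+T[:3,3]; p=c[:2]/c[2]
    f=210/np.tan(np.radians(s['vfov'])/2); p=p*(1+s['k1']*(p@p))
    return p*f+[s['cx'],s['cy']]
E
python3 - <<'E'
from h import *
a=snap('top','t1.png');b=snap('side','s1.png')
for s in(a,b):print(ray(s,280,210),s['vfov'])
print(env.observe())
E
```

```text
(array([0.30137899, 0.00644902, 1.19612408]), array([ 0.14381947, -0.01387825, -0.98983005])) 52.43477937820677
(array([ 0.44095742, -1.03351629,  1.18442456]), array([ 0.04202645,  0.66213214, -0.74839504])) 50.0784386287786
{'time': 0.1, 'joint_positions': array([ 1.15979374e+00,  3.26863227e-01, -1.93488077e-01,  1.05198326e+00,
       -1.44155421e-05,  1.43657461e+00]), 'qd': array([-0.00088829, -0.00151596,  0.00259071, -0.00129863,  0.00119213,
        0.00066321]), 'joint_efforts': array([-5.35601648e-04, -4.44239795e+01,  2.63037872e+01,  7.89817394e-03,
       -2.36025362e-04, -5.86194815e-06]), 'tool_pos': array([0.1501335 , 0.52869092, 0.30318201]), 'ee_rot': array([-3.14006632e+00, -1.91559739e-04,  2.86481164e+00]), 'wrist_force': array([ 0.34628024, -0.67103679, -0.45764041]), 'moment': array([ 0.00532091, -0.02736153, -0.02241188]), 'grasp_force': 0.0, 'finger_gap': 0.0856438531303881}
```

View pics/t1.png

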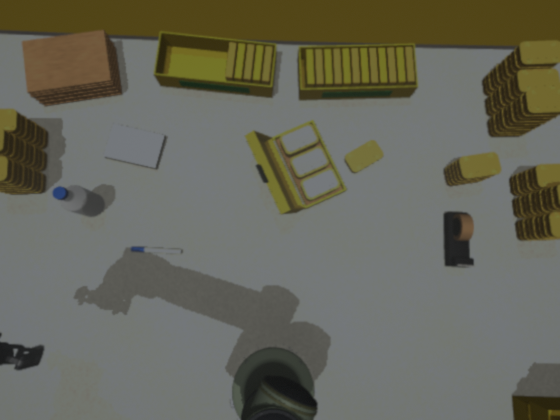

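View pics/s1.png

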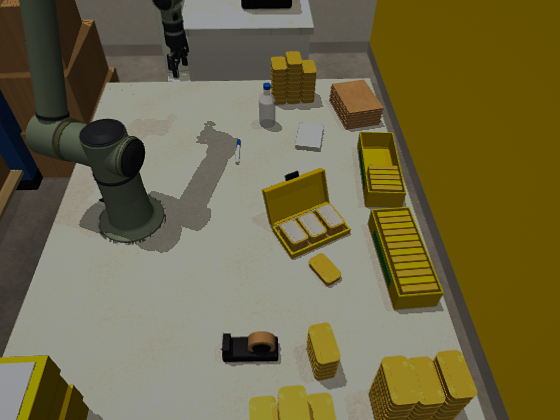

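The top view has the case at about (305,165) with its lid leaning left (world +y) and its tab at (263,173). The side view has the case at about (312,228) and the tab at (292,176). The loose tin lies just off the case's -y side. I'll enlarge both.

```bash
python3 - <<'E'
from h import *
a=cv2.imread('pics/t1.png')[110:225,235:395];b=cv2.imread('pics/s1.png')[160:265,250:365]
A=cv2.resize(a,None,fx=4.9,fy=4.9,interpolation=cv2.INTER_CUBIC)
B=cv2.resize(b,None,fx=5.7,fy=5.7,interpolation=cv2.INTER_CUBIC)
for i,im in enumerate((A,B)): cv2.imwrite(f'pics/c{i}.png',np.clip(im*1.5,0,255).astype(np.uint8))
E
```

```text
(no output)
```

View pics/c0.png

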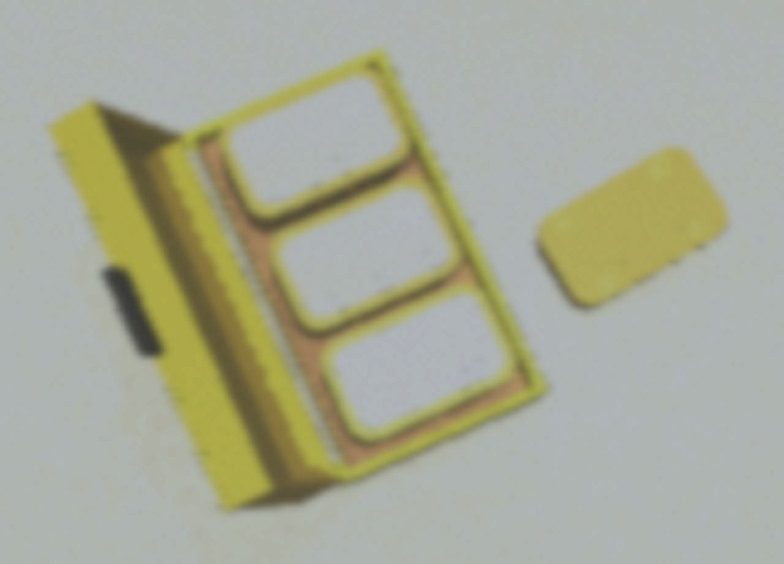

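View pics/c1.png

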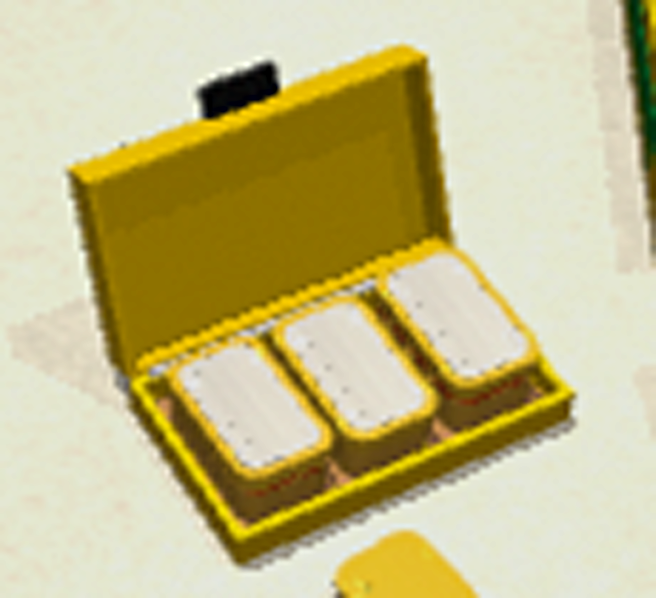

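The left tin (low x) shows red only at its raised end, so it is lid_b. The right tin shows red along its side as well, so it is lid_a, and the middle one is home. The tray rim corners in the top crop are at (385,50), (545,388), (345,478) and (185,138).

```bash
python3 - <<'E'
from h import *
s=snap('top');t=snap('side')
C=[(385,50),(545,388),(345,478),(185,138)]
P=np.array([onz(s,u/4.9+235,v/4.9+110,.024) for u,v in C])[:,:2]
L=np.array([[.113,-.065],[-.113,-.065],[-.113,.065],[.113,.065]])
c=P.mean(0);U,_,V=np.linalg.svd((P-c).T@L);R=U@V
print('case',c,np.degrees(np.arctan2(R[1,0],R[0,0])),'resid mm',((P-c-L@R.T)*1e3).round(1).tolist())
# silver panels, top view
f=s['frame'][110:225,235:395].astype(int)
hsv=cv2.cvtColor(s['frame'],cv2.COLOR_RGB2HSV)
m=(hsv[:,:,1]<60).astype(np.uint8)
poly=np.array([(np.array(proj(s,np.r_[c+R@(l*.95),.03]))) for l in L]).astype(np.int32)
k=np.zeros_like(m);cv2.fillPoly(k,[poly],1)
n,lab,st,ce=cv2.connectedComponentsWithStats(m*k)
for i in range(1,n):
  if st[i,4]>80:
    p=onz(s,*ce[i],.044)[:2];print('panel',st[i,4],p,((p-c)@R*1e3).round(1))
np.savez('case.npz',c=c,R=R)
h=c+R@[0,.065]
print('lid top y-dir',R@[0,1])
# tab: from side and top
def tri(uv1,uv2):
  o1,d1=ray(s,*uv1);o2,d2=ray(t,*uv2)
  k=np.linalg.lstsq(np.c_[d1,-d2],o2-o1,rcond=None)[0];a=o1+k[0]*d1;b=o2+k[1]*d2
  return (a+b)/2,np.linalg.norm(a-b)
p,e=tri((130/4.9+235,311/4.9+110),(238/5.7+250,90/5.7+160))
print('tab',p,e,'case',((p[:2]-c)@R*1e3).round(1),p[2])
for th in(1.8,1.9,2.,2.1):
  q=lambda l,n:np.array([0,.065-l*np.cos(th)+n*np.sin(th)*1, .0245+l*np.sin(th)+n*np.cos(th)])
  for l,n in((.141,.025),(.13,.029),(.13,0)):
    v=q(l,n);w=np.r_[c+R@v[:2],v[2]];print(th,l,n,(proj(s,w)-[235,110])*4.9,(proj(t,w)-[250,160])*5.7,v)
E
```

```text
case [ 0.60699129 -0.09069711] 25.364141456313607 resid mm [[-2.0, -0.9], [1.9, 3.0], [3.0, -0.2], [-2.9, -1.9]]
panel 558 [ 0.67363417 -0.05881078] [73.9  0.3]
panel 571 [ 0.60822091 -0.08860854] [2.  1.4]
panel 598 [ 0.54555614 -0.11859455] [-67.5   1.1]
lid top y-dir [-0.4283697   0.90360356]
tab [0.54663258 0.04007925 0.14130635] 0.0009481122231693498 case [  1.5 144. ] 0.1413063460545122
1.8 0.141 0.025 [171.10215021 290.25213629] [256.58949883  96.40874684] [0.         0.12138169 0.15613246]
1.8 0.13 0.029 [168.78091069 296.68070642] [254.6554407  109.33419567] [0.         0.12277785 0.14451133]
1.8 0.13 0 [218.85109277 271.85455997] [279.44703469 131.95393882] [0.         0.09453627 0.15110019]
1.9 0.141 0.025 [148.29111649 303.11261619] [245.26343882  90.43426572] [0.         0.13424133 0.14984607]
1.9 0.13 0.029 [148.28022781 308.5173109 ] [244.3913911  104.63605646] [0.         0.13447035 0.13814361]
1.9 0.13 0 [196.65242094 283.17126883] [268.34463617 122.69287312] [0.         0.10702764 0.14751901]
2.0 0.141 0.025 [126.98731563 315.8656978 ] [234.63369612  86.83372044] [0.         0.14640914 0.14230727]
2.0 0.13 0.029 [129.25177293 320.1963318 ] [234.80197713 102.12893128] [0.         0.14546871 0.13064041]
2.0 0.13 0 [175.30636511 294.67362772] [257.67126327 115.52648889] [0.         0.11909909 0.14270867]
2.1 0.141 0.025 [107.44933121 328.34308536] [224.79701169  85.58588103] [0.         0.15776353 0.13359137]
2.1 0.13 0.029 [111.91772988 331.56869816] [225.97277857 101.78739687] [0.         0.15566307 0.12207668]
2.1 0.13 0 [155.08835936 306.20687567] [247.53611819 110.48942625] [0.         0.13062999 0.13671722]
```

step_arm --moves '[{"dx":3,"dy":-5,"wz":-0.8,"gripper":0},{"dx":6,"dy":-10,"wz":-1.6,"gripper":0},{"dx":9,"dy":-15,"wz":-2.4,"gripper":0},{"dx":12,"dy":-20,"wz":-3.2,"gripper":0},{"dx":15,"dy":-25,"wz":-4,"gripper":0},{"dx":18,"dy":-30,"wz":-4.8,"gripper":0},{"dx":21,"dy":-35,"wz":-5.6,"gripper":0},{"dx":24,"dy":-40,"wz":-6.4,"gripper":0},{"dx":27,"dy":-45,"wz":-7.2,"gripper":0},{"dx":30,"dy":-50,"wz":-8.2,"gripper":0}]'

```text
invalid input
```

step_arm --moves '[{"dx":3,"dy":-5},{"dx":6,"dy":-10},{"dx":9,"dy":-15},{"dx":11,"dy":-18},{"dx":11,"dy":-18,"dz":-5},{"dx":11,"dy":-18,"dz":-9},{"dx":11,"dy":-18,"dz":-12},{"dx":11,"dy":-18,"dz":-14},{"dx":11,"dy":-18,"dz":-15.5},{"dx":11,"dy":-18,"dz":-15.5}]'

```text
invalid input
```

step_arm --moves '[{"dx":3,"dy":-5,"dz":0,"wx":0,"wy":0,"wz":-0.8,"gripper":0},{"dx":6,"dy":-10,"dz":0,"wx":0,"wy":0,"wz":-1.6,"gripper":0},{"dx":9,"dy":-15,"dz":0,"wx":0,"wy":0,"wz":-2.4,"gripper":0},{"dx":12,"dy":-20,"dz":0,"wx":0,"wy":0,"wz":-3.2,"gripper":0},{"dx":15,"dy":-25,"dz":0,"wx":0,"wy":0,"wz":-4,"gripper":0},{"dx":18,"dy":-30,"dz":0,"wx":0,"wy":0,"wz":-4.8,"gripper":0},{"dx":21,"dy":-35,"dz":0,"wx":0,"wy":0,"wz":-5.6,"gripper":0},{"dx":24,"dy":-40,"dz":0,"wx":0,"wy":0,"wz":-6.4,"gripper":0},{"dx":27,"dy":-45,"dz":0,"wx":0,"wy":0,"wz":-7.2,"gripper":0},{"dx":30,"dy":-50,"dz":0,"wx":0,"wy":0,"wz":-8.2,"gripper":0}]'

```text
time: 1.45
tool_pos: [0.451, 0.0272, 0.304]
ee_rot: [3.141, -0.0, 2.002]
wrist_force: [0.6, 0.6, 0.1]
finger_gap: -0.0
grasp_force: 0.0
```

step_arm --moves '[{"dx":3,"dy":-5,"dz":0,"wx":0,"wy":0,"wz":0,"gripper":0},{"dx":6,"dy":-10,"dz":0,"wx":0,"wy":0,"wz":0,"gripper":0},{"dx":9,"dy":-15,"dz":0,"wx":0,"wy":0,"wz":0,"gripper":0},{"dx":10.9,"dy":-17.8,"dz":-2,"wx":0,"wy":0,"wz":0,"gripper":0},{"dx":10.9,"dy":-17.8,"dz":-6,"wx":0,"wy":0,"wz":0,"gripper":0},{"dx":10.9,"dy":-17.8,"dz":-10,"wx":0,"wy":0,"wz":0,"gripper":0},{"dx":10.9,"dy":-17.8,"dz":-13,"wx":0,"wy":0,"wz":0,"gripper":0},{"dx":10.9,"dy":-17.8,"dz":-15,"wx":0,"wy":0,"wz":0,"gripper":0},{"dx":10.9,"dy":-17.8,"dz":-16,"wx":0,"wy":0,"wz":0,"gripper":0},{"dx":10.9,"dy":-17.8,"dz":-16,"wx":0,"wy":0,"wz":0,"gripper":0}]'

```text
time: 2.7
tool_pos: [0.559, -0.1488, 0.1434]
ee_rot: [-3.141, -0.001, 2.006]
wrist_force: [-0.3, 0.7, 0.2]
finger_gap: 0.0002
grasp_force: 0.0
```

```bash
python3 - <<'E'
from h import *
s=snap('top');b=snap('side')
A=cv2.resize(s['frame'][110:225,255:395],None,fx=2.8,fy=4,interpolation=2);A=cv2.resize(s['frame'][110:225,255:355],(400,460));B=cv2.resize(b['frame'][150:265,260:360],(400,460),interpolation=2)
cv2.imwrite('pics/p1.png',np.clip(np.hstack([A,B])*1.4,0,255).astype(np.uint8)[:,:,::-1])
E
```

```text
(no output)
```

View pics/p1.png

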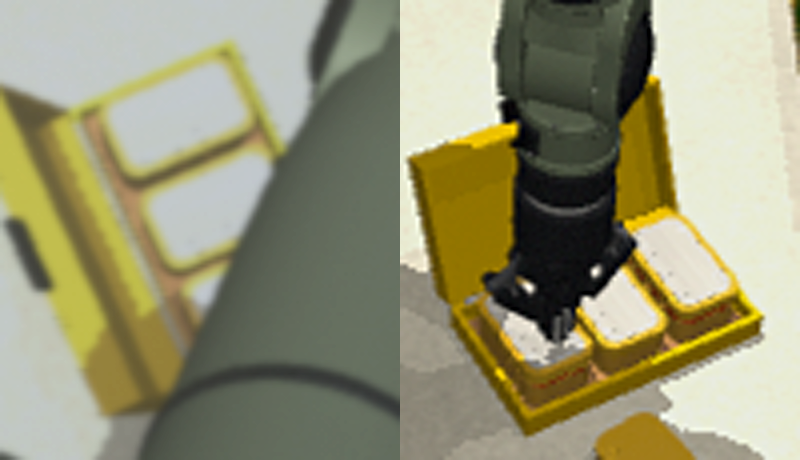

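The fingertip, at about (560,335) in the right half, is over the left lid near its raised end. I'll press slowly.

step_arm --moves '[{"dx":0,"dy":0,"dz":-0.6,"wx":0,"wy":0,"wz":0,"gripper":0},{"dx":0,"dy":0,"dz":-1.0,"wx":0,"wy":0,"wz":0,"gripper":0},{"dx":0,"dy":0,"dz":-1.4,"wx":0,"wy":0,"wz":0,"gripper":0},{"dx":0,"dy":0,"dz":-1.7,"wx":0,"wy":0,"wz":0,"gripper":0},{"dx":0,"dy":0,"dz":-2.0,"wx":0,"wy":0,"wz":0,"gripper":0},{"dx":0,"dy":0,"dz":-2.2,"wx":0,"wy":0,"wz":0,"gripper":0},{"dx":0,"dy":0,"dz":-2.3,"wx":0,"wy":0,"wz":0,"gripper":0},{"dx":0,"dy":0,"dz":-2.3,"wx":0,"wy":0,"wz":0,"gripper":0}]'

```text
time: 3.8
tool_pos: [0.5594, -0.1491, 0.1213]
ee_rot: [3.141, 0.001, 2.006]
wrist_force: [-0.9, -0.1, 4.0]
finger_gap: -0.0001
grasp_force: 2.1
```

step_arm --moves '[{"dx":0,"dy":0,"dz":-0.2,"wx":0,"wy":0,"wz":0,"gripper":0},{"dx":0,"dy":0,"dz":-0.35,"wx":0,"wy":0,"wz":0,"gripper":0},{"dx":0,"dy":0,"dz":-0.45,"wx":0,"wy":0,"wz":0,"gripper":0},{"dx":0,"dy":0,"dz":-0.5,"wx":0,"wy":0,"wz":0,"gripper":0},{"dx":0,"dy":0,"dz":-0.5,"wx":0,"wy":0,"wz":0,"gripper":0}]'

```text
time: 4.42
tool_pos: [0.5596, -0.1493, 0.1165]
ee_rot: [3.141, 0.001, 2.006]
wrist_force: [-1.7, -0.0, 6.5]
finger_gap: 0.0005
grasp_force: 3.2
```

step_arm --moves '[{"dx":0,"dy":0,"dz":-0.1,"wx":0,"wy":0,"wz":0,"gripper":0},{"dx":0,"dy":0,"dz":-0.2,"wx":0,"wy":0,"wz":0,"gripper":0},{"dx":0,"dy":0,"dz":-0.2,"wx":0,"wy":0,"wz":0,"gripper":0}]'

```text
time: 4.8
tool_pos: [0.5596, -0.1493, 0.116]
ee_rot: [3.141, 0.002, 2.006]
wrist_force: [-6.1, 1.0, 17.9]
finger_gap: 0.0004
grasp_force: 8.9
```

step_arm --moves '[{"dx":0,"dy":0,"dz":-0.1,"wx":0,"wy":0,"wz":0,"gripper":0},{"dx":0,"dy":0,"dz":-0.1,"wx":0,"wy":0,"wz":0,"gripper":0}]'

```text
time: 5.05
tool_pos: [0.5597, -0.1493, 0.1158]
ee_rot: [3.141, 0.002, 2.006]
wrist_force: [-7.0, 1.6, 22.8]
finger_gap: -0.0001
grasp_force: 11.9
```

step_arm --moves '[{"dx":0,"dy":0,"dz":2,"wx":0,"wy":0,"wz":0,"gripper":0},{"dx":0,"dy":0,"dz":4,"wx":0,"wy":0,"wz":0,"gripper":0},{"dx":4,"dy":3.2,"dz":4,"wx":0,"wy":0,"wz":0,"gripper":0},{"dx":8,"dy":6.4,"dz":4,"wx":0,"wy":0,"wz":0,"gripper":0},{"dx":11.2,"dy":9,"dz":4,"wx":0,"wy":0,"wz":0,"gripper":0},{"dx":11.2,"dy":9,"dz":3,"wx":0,"wy":0,"wz":0,"gripper":0},{"dx":11.2,"dy":9,"dz":2.3,"wx":0,"wy":0,"wz":0,"gripper":0},{"dx":11.2,"dy":9,"dz":1.7,"wx":0,"wy":0,"wz":0,"gripper":0},{"dx":11.2,"dy":9,"dz":1.2,"wx":0,"wy":0,"wz":0,"gripper":0},{"dx":11.2,"dy":9,"dz":1.0,"wx":0,"wy":0,"wz":0,"gripper":0}]'

```text
time: 6.3
tool_pos: [0.6706, -0.0597, 0.1232]
ee_rot: [-3.141, 0.0, 2.005]
wrist_force: [-2.9, -0.4, 5.9]
finger_gap: -0.0001
grasp_force: 2.8
```

step_arm --moves '[{"dx":0,"dy":0,"dz":-0.2,"wx":0,"wy":0,"wz":0,"gripper":0},{"dx":0,"dy":0,"dz":-0.4,"wx":0,"wy":0,"wz":0,"gripper":0},{"dx":0,"dy":0,"dz":-0.6,"wx":0,"wy":0,"wz":0,"gripper":0},{"dx":0,"dy":0,"dz":-0.8,"wx":0,"wy":0,"wz":0,"gripper":0},{"dx":0,"dy":0,"dz":-0.85,"wx":0,"wy":0,"wz":0,"gripper":0}]'

```text
time: 6.92
tool_pos: [0.6707, -0.0596, 0.1166]
ee_rot: [-3.141, 0.001, 2.005]
wrist_force: [-8.1, 0.3, 15.0]
finger_gap: -0.0001
grasp_force: 7.7
```

step_arm --moves '[{"dx":0,"dy":0,"dz":-0.1,"wx":0,"wy":0,"wz":0,"gripper":0},{"dx":0,"dy":0,"dz":-0.2,"wx":0,"wy":0,"wz":0,"gripper":0},{"dx":0,"dy":0,"dz":-0.2,"wx":0,"wy":0,"wz":0,"gripper":0}]'

```text
time: 7.3
tool_pos: [0.6707, -0.0596, 0.1165]
ee_rot: [-3.141, 0.002, 2.005]
wrist_force: [-11.2, 0.3, 24.4]
finger_gap: 0.0001
grasp_force: 12.0
```

step_arm --moves '[{"dx":0,"dy":0,"dz":5,"wx":0,"wy":0,"wz":0,"gripper":0},{"dx":0,"dy":0,"dz":10,"wx":0,"wy":0,"wz":0,"gripper":0},{"dx":0,"dy":0,"dz":15,"wx":0,"wy":0,"wz":0,"gripper":0},{"dx":-1,"dy":1,"dz":19,"wx":0,"wy":0,"wz":0,"gripper":0},{"dx":-5,"dy":5,"dz":19,"wx":0,"wy":0,"wz":0,"gripper":0},{"dx":-9,"dy":9,"dz":19,"wx":0,"wy":0,"wz":0,"gripper":0},{"dx":-13,"dy":13,"dz":19,"wx":0,"wy":0,"wz":0,"gripper":0},{"dx":-14.5,"dy":14.8,"dz":19,"wx":0,"wy":0,"wz":0,"gripper":0},{"dx":-14.5,"dy":14.8,"dz":17,"wx":0,"wy":0,"wz":0,"gripper":0},{"dx":-14.5,"dy":14.8,"dz":17,"wx":0,"wy":0,"wz":0,"gripper":0}]'

```text
time: 8.55
tool_pos: [0.5259, 0.0889, 0.2816]
ee_rot: [-3.14, -0.0, 2.006]
wrist_force: [-0.1, -0.3, 0.3]
finger_gap: 0.0
grasp_force: 0.0
```

```bash
python3 - <<'E'
from h import *
s=snap('top');b=snap('side')
A=cv2.resize(s['frame'][110:225,255:355],(400,460));B=cv2.resize(b['frame'][130:265,245:362],(400,460),interpolation=2)
cv2.imwrite('pics/p2.png',np.clip(np.hstack([A,B])*1.4,0,255).astype(np.uint8)[:,:,::-1])
E
```

```text
(no output)
```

View pics/p2.png

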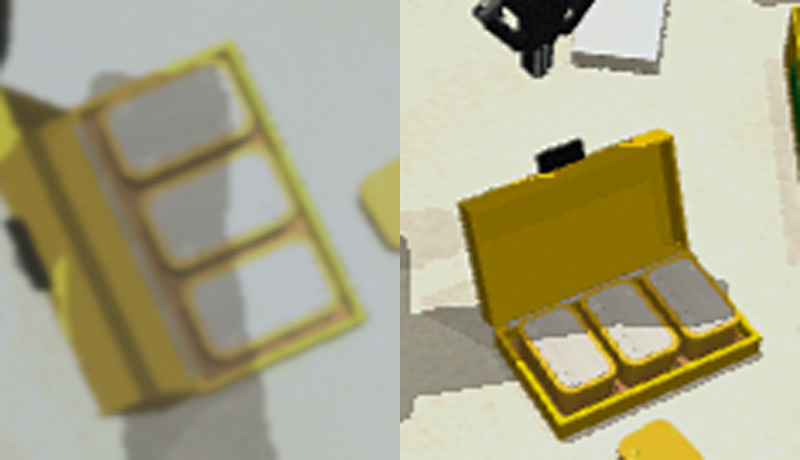

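The red bands are gone, so both tin lids are home, and the finger is behind the tab. I'll lower it and draw the lid upright.

step_arm --moves '[{"dx":0,"dy":0,"dz":-4,"wx":0,"wy":0,"wz":0,"gripper":0},{"dx":0,"dy":0,"dz":-7.7,"wx":0,"wy":0,"wz":0,"gripper":0},{"dx":0,"dy":0,"dz":-7.7,"wx":0,"wy":0,"wz":0,"gripper":0},{"dx":0.6,"dy":-1.4,"dz":-7.7,"wx":0,"wy":0,"wz":0,"gripper":0},{"dx":1.3,"dy":-2.7,"dz":-7.7,"wx":0,"wy":0,"wz":0,"gripper":0},{"dx":1.7,"dy":-3.6,"dz":-7.6,"wx":0,"wy":0,"wz":0,"gripper":0},{"dx":2.1,"dy":-4.5,"dz":-7.4,"wx":0,"wy":0,"wz":0,"gripper":0},{"dx":2.5,"dy":-5.4,"dz":-7.2,"wx":0,"wy":0,"wz":0,"gripper":0},{"dx":2.5,"dy":-5.4,"dz":-7.2,"wx":0,"wy":0,"wz":0,"gripper":0}]'

```text
time: 9.78
tool_pos: [0.552, 0.0339, 0.211]
ee_rot: [3.141, 0.002, 2.005]
wrist_force: [-0.3, 0.6, 0.0]
finger_gap: 0.0002
grasp_force: 0.0
```

```bash
python3 - <<'E'
from h import *
s=snap('top');b=snap('side')
A=cv2.resize(s['frame'][110:225,255:355],(400,460));B=cv2.resize(b['frame'][130:265,245:362],(400,460),interpolation=2)
cv2.imwrite('pics/p3.png',np.clip(np.hstack([A,B])*1.4,0,255).astype(np.uint8)[:,:,::-1])
E
```

```text
(no output)
```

View pics/p3.png

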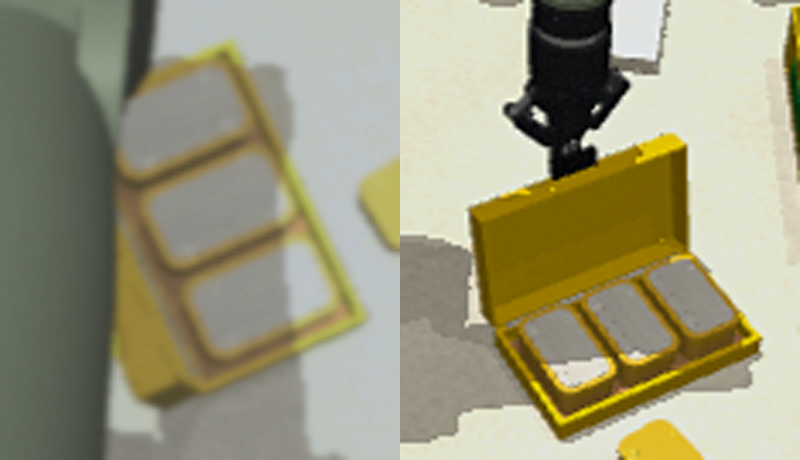

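The lid is following the finger: its left corner moved from (460,200) to (470,207). I'll carry on along the arc.

step_arm --moves '[{"dx":0.5,"dy":-1.1,"dz":0.3,"wx":0,"wy":0,"wz":0,"gripper":0},{"dx":0.9,"dy":-2.0,"dz":0.5,"wx":0,"wy":0,"wz":0,"gripper":0},{"dx":1.3,"dy":-2.8,"dz":0.7,"wx":0,"wy":0,"wz":0,"gripper":0},{"dx":1.8,"dy":-3.8,"dz":0.8,"wx":0,"wy":0,"wz":0,"gripper":0},{"dx":2.3,"dy":-4.9,"dz":0.9,"wx":0,"wy":0,"wz":0,"gripper":0},{"dx":2.8,"dy":-5.9,"dz":1.0,"wx":0,"wy":0,"wz":0,"gripper":0},{"dx":3.2,"dy":-7.0,"dz":0.8,"wx":0,"wy":0,"wz":0,"gripper":0},{"dx":3.8,"dy":-8.1,"dz":0.6,"wx":0,"wy":0,"wz":0,"gripper":0},{"dx":4.3,"dy":-9.2,"dz":0.3,"wx":0,"wy":0,"wz":0,"gripper":0},{"dx":4.3,"dy":-9.2,"dz":0.3,"wx":0,"wy":0,"wz":0,"gripper":0}]'

```text
time: 11.12
tool_pos: [0.5945, -0.0583, 0.2128]
ee_rot: [-3.14, 0.001, 2.005]
wrist_force: [0.0, -0.0, -0.5]
finger_gap: 0.0004
grasp_force: 0.0
```

```bash
python3 - <<'E'
from h import *
s=snap('top');b=snap('side')
A=cv2.resize(s['frame'][110:225,255:355],(400,460));B=cv2.resize(b['frame'][130:265,245:362],(400,460),interpolation=2)
cv2.imwrite('pics/p4.png',np.clip(np.hstack([A,B])*1.4,0,255).astype(np.uint8)[:,:,::-1])
E
```

```text
(no output)
```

View pics/p4.png

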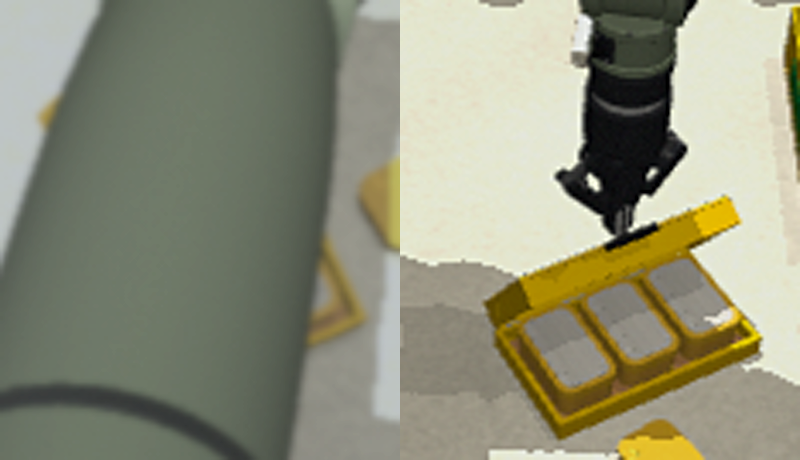

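The lid is at about 1 rad with the finger on its outer face beside the tab (620,235). I'll keep lowering it.

step_arm --moves '[{"dx":0.4,"dy":-0.8,"dz":-0.4,"wx":0,"wy":0,"wz":0,"gripper":0},{"dx":0.8,"dy":-1.6,"dz":-0.7,"wx":0,"wy":0,"wz":0,"gripper":0},{"dx":1.1,"dy":-2.4,"dz":-1.2,"wx":0,"wy":0,"wz":0,"gripper":0},{"dx":1.5,"dy":-3.2,"dz":-1.7,"wx":0,"wy":0,"wz":0,"gripper":0},{"dx":1.8,"dy":-3.9,"dz":-2.3,"wx":0,"wy":0,"wz":0,"gripper":0},{"dx":2.1,"dy":-4.5,"dz":-2.9,"wx":0,"wy":0,"wz":0,"gripper":0},{"dx":2.4,"dy":-5.2,"dz":-3.6,"wx":0,"wy":0,"wz":0,"gripper":0},{"dx":2.7,"dy":-5.8,"dz":-4.3,"wx":0,"wy":0,"wz":0,"gripper":0},{"dx":3.0,"dy":-6.5,"dz":-5.3,"wx":0,"wy":0,"wz":0,"gripper":0},{"dx":3.3,"dy":-7.2,"dz":-6.4,"wx":0,"wy":0,"wz":0,"gripper":0}]'

```text
time: 12.48
tool_pos: [0.6276, -0.1295, 0.1487]
ee_rot: [3.141, 0.0, 2.006]
wrist_force: [0.4, 0.6, 1.0]
finger_gap: -0.0003
grasp_force: 0.6
```

step_arm --moves '[{"dx":0.1,"dy":-0.3,"dz":-0.7,"wx":0,"wy":0,"wz":0,"gripper":0},{"dx":0.2,"dy":-0.5,"dz":-1.3,"wx":0,"wy":0,"wz":0,"gripper":0},{"dx":0.3,"dy":-0.7,"dz":-1.9,"wx":0,"wy":0,"wz":0,"gripper":0},{"dx":0.4,"dy":-0.9,"dz":-2.2,"wx":0,"wy":0,"wz":0,"gripper":0},{"dx":0.4,"dy":-0.9,"dz":-2.4,"wx":0,"wy":0,"wz":0,"gripper":0}]'

```text
time: 13.1
tool_pos: [0.6313, -0.1382, 0.1261]
ee_rot: [-3.141, 0.001, 2.006]
wrist_force: [-4.9, 0.6, 13.8]
finger_gap: 0.0
grasp_force: 6.9
```

Touching down. I'll press firmly, then check.

step_arm --moves '[{"dx":0,"dy":0,"dz":-0.15,"wx":0,"wy":0,"wz":0,"gripper":0},{"dx":0,"dy":0,"dz":-0.3,"wx":0,"wy":0,"wz":0,"gripper":0},{"dx":0,"dy":0,"dz":-0.4,"wx":0,"wy":0,"wz":0,"gripper":0},{"dx":0,"dy":0,"dz":-0.4,"wx":0,"wy":0,"wz":0,"gripper":0}]'

```text
time: 13.6
tool_pos: [0.6313, -0.1381, 0.1259]
ee_rot: [3.141, 0.002, 2.006]
wrist_force: [-10.6, 3.0, 27.4]
finger_gap: -0.0004
grasp_force: 13.8
```

step_arm --moves '[{"dx":0,"dy":0,"dz":0.5,"wx":0,"wy":0,"wz":0,"gripper":0},{"dx":0,"dy":0,"dz":3,"wx":0,"wy":0,"wz":0,"gripper":0},{"dx":0,"dy":0,"dz":7,"wx":0,"wy":0,"wz":0,"gripper":0},{"dx":0,"dy":0,"dz":12,"wx":0,"wy":0,"wz":0,"gripper":0},{"dx":0,"dy":0,"dz":14,"wx":0,"wy":0,"wz":0,"gripper":0},{"dx":0,"dy":0,"dz":14,"wx":0,"wy":0,"wz":0,"gripper":0}]'

```text
time: 14.35
tool_pos: [0.6323, -0.1383, 0.2632]
ee_rot: [3.139, 0.003, 2.006]
wrist_force: [-0.7, -0.1, 0.0]
finger_gap: -0.0
grasp_force: 0.0
```

```bash
python3 - <<'E'
from h import *
b=snap('side')
cv2.imwrite('pics/p5.png',np.clip(cv2.resize(b['frame'][120:300,240:380],(560,600),interpolation=2)[:,:,::-1]*1.3,0,255).astype(np.uint8))
E
```

```text
(no output)
```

View pics/p5.png

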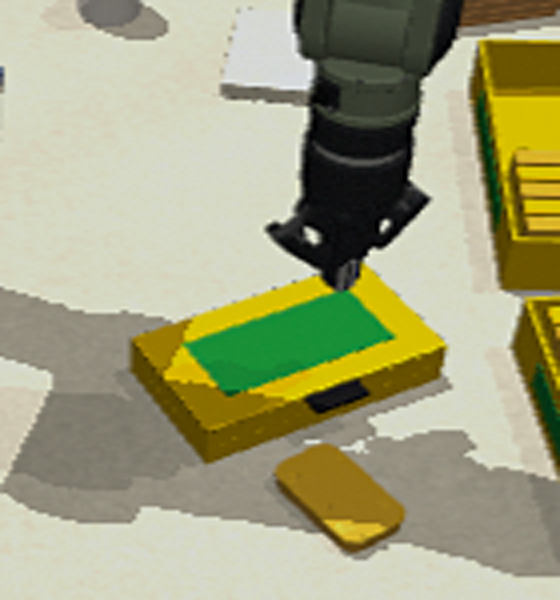

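The lid is flat on the tray with no seam showing at its front edge (tab at (335,397)), and the gripper is clear of it. Handing in.

```bash
python3 -c "
from cell import env
print(env.job_done())"
```

```text
the job is handed in; nothing more can be done
None
```

Both loose tin lids are pressed home and the case lid is lowered and pressed shut; the job was handed in at about 14 s with the gripper clear and the bystanders untouched by the arm, but the hand-in returned no verdict.

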